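# Stage the flange nut and counter-hold the bolt behind the guide-rail bracket

### The job

We are bolting up the guide-rail bracket of the jar line, and the nutrunner on its front is slowly dragging one bolt round. First set the loose flange nut for the next bolt into the round pocket of the white nest block, flange down and hexagon up, fully seated, and let go of it; then reach down into the gap behind the bracket plate, take that turning bolt's head between the fingers and hold it firmly so that it stops turning. Finish while still holding it; do not knock the bracket or the other bolt, and leave the jars and the carton where they are.

Things in the scene. Friction and masses are not known exactly. Their poses are not given: they have to be found in the camera images.
- nut: Loose steel flange nut, 90 g: round flange 40 mm across, 5 mm thick, on it a hexagon 27 mm across flats, 21 mm long. Origin: centre of the flange's flat underside; z along the nut's axis towards the hexagon; y square to one pair of flats. It starts flange-down on the tray's slope, against the lip: z leans 25 degrees towards the tray's -x, y level.
- tray: Fixed steel feed tray, about 115 x 100 mm and 76 mm high at its highest, with a slope that rises at 25 degrees along its own +x; no side walls, a lip standing 7 mm above the slope at its low (-x) end. Origin on the table beneath the middle of where the nut's underside lies (40 mm up); z up; y level, across the slope.
- nest: Fixed white plastic nest block 80 x 80 x 14 mm lying on the table, with one round pocket in the middle of its top, 45 mm across and 6 mm deep. Origin: centre of its underside; z up.
- pocket (a point): Centre of the floor of the nest's pocket, 8 mm above the table.
- bracket: Fixed aluminium bracket. Front plate, 230 mm long (y), 100 mm high, at x = -30 to -22 mm; steel rail strip, 76 mm high, at x = +22 to +28 mm. Between them a 44 mm gap, open on top and at both ends, floor 8 mm above the table, with two like bolt heads at y = +60 and -60 mm, 65 mm up. Origin: on the table under the gap's middle; x from plate to strip (away from the robot), y along the gap, z up.
- runner: Fixed grey inline nutrunner, 48 mm in diameter and 115 mm long, lying square to the bracket on the front (robot) side of the plate, its axis 65 mm above the table; it may be on either of the two bolts. It carries the bolt that turns. Origin: on the table beneath that bolt's head; axes as the bracket's.
- bolt_head (a point): Centre of the head of the bolt that turns, in the middle of the gap's width, 65 mm above the table. Plain steel hexagon head, 24 mm across flats, 16 mm long along the bolt's axis (the bracket's x), on an 18 mm round sleeve with a 32 mm washer at the plate. The point turns with the bolt.
- bolt (a joint): Angle (rad) of the turning bolt about the bracket's x axis. At 0, and at every multiple of 1.047, one pair of flats stands upright, facing the bracket's +y and -y. Left alone the angle grows by about 0.1 rad/s; the runner drags it with about 0.15 N m, so a firm grip (20 N or more) at any angle stops it.
- spare: The other bolt, fixed in the bracket, waiting for its nut. Leave alone. Origin: on the table beneath its head; axes as the bracket's.
- spare_head (a point): Centre of the other bolt's head, same size and height, fixed; a bare stud end instead of a runner on the front of the plate. Leave alone.
- jar1: Loose amber jar with a gold cap, 54 mm in diameter, 90 mm high, bystander. Origin: centre of its underside.
- jar2: Another such jar, bystander. Origin: centre of its underside.
- carton: Loose gold carton 60 x 60 x 95 mm, bystander. Origin: centre of its underside.
Not all that is in view belongs to the job. What is shaped like the nut but red or turquoise is not meant.

How it is judged:
By the outcome, as a careful person would: the job done as asked, in the order asked, and still so for the second after the job is handed in, while the arm keeps its last pose, push and grip.
It also fails if it takes over 51 s, if anything falls off the work surface, if the arm or the gripper's body presses on something with over 40 N, if the wrist force passes 120 N, or if a joint passes its speed limit or range.

### The arm

A 6-joint arm with a two-finger parallel gripper is mounted at the origin on the work surface. World frame = base frame: x ahead of the robot, y to its left, z up, the work surface at z = 0. Lengths are in m, angles in rad, forces in N, time in s.
With the tool pointing down it reaches from about 0.35 to 0.975 m from the base axis. Payload 7.1 kg.
Tool frame: the origin (TCP) lies midway between the tips of the shut fingers; the grasp point (between the pads) lies 19 mm behind it; z points along the fingers, y is the line along which they close (so a half turn about z gives the same grasp; the last joint's range is limited). The gripper opens to 88 mm and grips with 3 to 60 N. Pads are 20 mm wide; open, the fingers measure 115 mm over their backs; the gripper's body (75 mm by 178 mm) begins 61 mm behind the grasp point.
Start: joints at [1.253, 0.423, 1.63, -0, 1.089, -0.019], TCP at [0.184, 0.597, 0.223] pointing down, gripper open.
Joint ranges: [-3, 3], [-0.9, 2.11], [0.09, 2.58], [-1.31, 4.45], [0.11, 2.69], [-2.54, 2.54]. Speed limits (rad/s): [2.39, 2.39, 3.01, 3.14, 3.14, 3.14].

### API

Orientations are given as a unit quaternion [w, x, y, z].
In Python, from station import manip gives the robot as it stands.
- The arm moves only by the tool servo_tool, never from a script. Its argument "moves" is a list of rows, each a list of 2 entries, a list of its own where there are three numbers: the shift along the tool's x, y, z in units of 25 mm (1.0 is 25 mm), then the turn about the tool's z in degrees. A call has 1 to 10 rows; each row shifts and turns the commanded pose from where the row before left it, along the tool's axes as they then stand; what a row does not reach is not made up. A row lasts 1/12 s, in which the tool goes at most 41.7 mm and 7.16 degrees, less where a joint would pass 70% of its speed; a pose out of reach is approached as far as the arm can. A call is refused whole if a number of a shift passes 1 or a number of a turn 7.16, either way. A call with a gripper value outside its range is refused whole. "gripper" is the opening, from -1 (shut) to 1 (fully open), set as the call begins (left out, the last holds). The fingers move at their own pace and stop on an object; "force" is the grip in N (left out, the last holds). Time passes only in rows, so rows that do not move let the fingers close. It gives the time, the measured TCP pose, the force, the opening and the grip force at its end, in the units of the state.
- manip.get_state(): the state, without advancing time (a new reading comes with each control period).
- manip.get_image(name): name is "scene" or "top" or "wrist"; returns a dict with "color" (480x640x3 uint8, blue, green, red), "fx", "fy", "cx", "cy" (pixels), "extrinsics" (4x4, takes a point from camera to world coordinates); the wrist camera has in their place "hand_eye" (4x4, takes a point from camera to tool coordinates, whose origin is the TCP and whose axes are the flange's). Camera axes: x right, y down, z forward; pixel columns grow to the right and rows downward; lengths in m; the calibration is good to about 2 mm. A picture is of the moment at which its call begins: read the wrist's pose just before it. There is no depth.
- manip.sign_off(): hands the job in; it is judged then, once.
The state is a dict: "time_s": time; "joint_pos": joint angles; "joint_vel": joint speeds; "tau": joint torques, N m; "tool_pos": TCP position; "ee_rot": TCP orientation; "force": force on the tool from outside, world axes, zero at the start; "wrist_torque": the same for the moment, N m; "gripper_width": opening from 0.0 (shut) to 1.0 (fully open); "grasp_force": force on a finger pad.
Only numpy, scipy, OpenCV 4.12 (cv2) and the standard library are available. Lean on these libraries where they do the work, as an engineer would, in place of code of your own. Each camera call takes 0.05 s, during which the arm holds its last target. There are 200 camera calls.

## Working session

There is one attempt and no reset: what is moved stays moved. The work goes in short steps, Python scripts to look and compute and a tool call to move; the robot and the scene stay as the last step left them, time stands still between calls to the robot, and variables do not carry over. Pictures are saved under pics/ and viewed, at most 10 in all, crops included, and the job is handed in when it is done.

Besides the shell and the picture viewer there is one more tool, called as a command line: name --argument value ..., lists and objects as JSON in quotes. servo_tool: Moves the arm, as the interface text tells. Its arguments: {"type":"object","properties":{"moves":{"type":"array"},"gripper":{"type":"number"},"force":{"type":"number"}},"required":["moves"]}

```bash
mkdir -p pics; ls
python3 - <<'E'
from station import manip
import cv2,numpy as np
s=manip.get_state();print({k:np.round(v,3) for k,v in s.items()})
for n in ("scene","top"):
    d=manip.get_image(n);cv2.imwrite(f"pics/{n}0.png",d["color"])
    print(n,d["fx"],d["fy"],d["cx"],d["cy"],np.round(d["extrinsics"],4).tolist())
print(np.round(manip.get_image("wrist")["hand_eye"],4).tolist())
E
```

```text
pics
{'time_s': np.float64(0.0), 'joint_pos': array([ 1.253,  0.424,  1.631, -0.   ,  1.089, -0.019]), 'joint_vel': array([ 0.   ,  0.002, -0.   ,  0.   ,  0.   ,  0.001]), 'tau': array([-2.0000e-03, -5.4464e+01, -2.7366e+01,  6.4000e-02,  2.3000e-02,
       -0.0000e+00]), 'tool_pos': array([0.184, 0.597, 0.222]), 'ee_rot': array([-0.   ,  0.149,  0.989, -0.001]), 'force': array([0.515, 0.247, 0.22 ]), 'wrist_torque': array([ 0.016, -0.028, -0.003]), 'grasp_force': np.float64(0.0), 'gripper_width': np.float64(1.002)}
scene 497.2255494969483 497.2255494969483 317.53167357703313 241.9293091652605 [[-0.0881, 0.6845, -0.7237, 1.3403], [0.996, 0.0501, -0.0739, 0.1367], [-0.0144, -0.7273, -0.6862, 0.8005], [0.0, 0.0, 0.0, 1.0]]
top 487.199638539067 487.199638539067 318.1387319521798 244.74262030297524 [[-0.0294, -0.9976, 0.0634, 0.5202], [-0.9995, 0.0303, 0.0129, 0.0301], [-0.0148, -0.063, -0.9979, 1.0278], [0.0, 0.0, 0.0, 1.0]]
[[0.0003, -0.9672, -0.2538, 0.0701], [1.0, 0.0003, -0.0, -0.0009], [0.0001, -0.2538, 0.9673, -0.1624], [0.0, 0.0, 0.0, 1.0]]
```

View pics/top0.png

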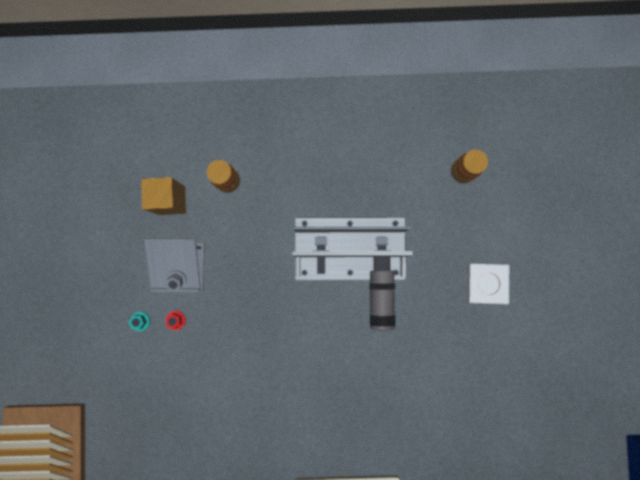

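View pics/scene0.png

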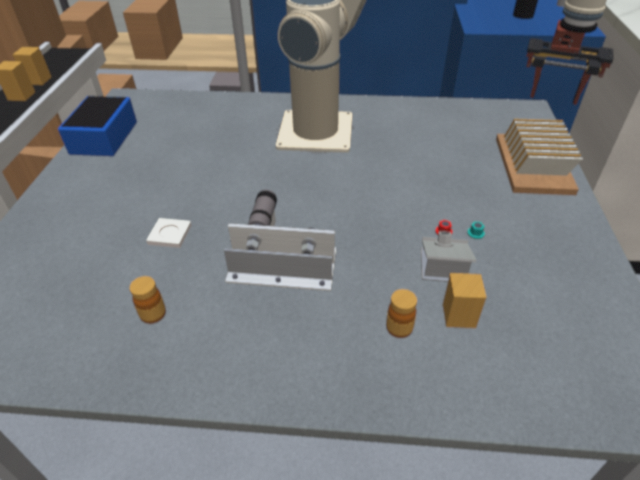

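The top view shows the tray at about (175,265) with the steel nut at (176,281). The nest is at (489,284), and the runner is on the right-hand (-y) bolt, whose head is at (381,242). The spare head is at (321,242).

```bash
cat > h.py <<'E'
from station import manip
import cv2,numpy as np
from scipy.spatial.transform import Rotation as R
def tool():
    s=manip.get_state();T=np.eye(4);q=s["ee_rot"];T[:3,:3]=R.from_quat([q[1],q[2],q[3],q[0]]).as_matrix();T[:3,3]=s["tool_pos"];return T
def shot(n,f=None):
    T=tool();d=manip.get_image(n);d["E"]=T@d["hand_eye"] if n=="wrist" else np.array(d["extrinsics"])
    if f: cv2.imwrite(f,d["color"])
    return d
def cast(d,u,v,z):
    E=d["E"];r=E[:3,:3]@[(u-d["cx"])/d["fx"],(v-d["cy"])/d["fy"],1];return E[:3,3]+r*(z-E[2,3])/r[2]
def proj(d,p):
    c=np.linalg.inv(d["E"])@np.r_[p,1];return d["fx"]*c[0]/c[2]+d["cx"],d["fy"]*c[1]/c[2]+d["cy"]
def go(p): # shift in tool units (25 mm)
    T=tool();return np.round(T[:3,:3].T@(np.array(p)-T[:3,3])/0.025,2)
E
python3 - <<'E'
from h import *
d=shot("top");im=d["color"]
m=(im.min(2)>200).astype(np.uint8);m[:, :440]=0
c=max(cv2.findContours(m,0,2)[0],key=cv2.contourArea);r=cv2.minAreaRect(c);print(r)
print("nest",[cast(d,*p,0.014).round(4) for p in cv2.boxPoints(r)],cast(d,*r[0],0.014))
for n,u,v,z in [("nut",175,280,.06),("plateL",293,252.5,.1),("plateR",411,253,.1),("head",381.5,240,.077),("spare",321,240,.077),("jarR",475,160,.09),("jarL",219,172,.09)]: print(n,cast(d,u,v,z).round(4))
x,y=140,230
cv2.imwrite("pics/t1.png",np.hstack([cv2.resize(im[y:y+65,x:x+70],None,fx=5.5,fy=5.5,interpolation=2),cv2.resize(im[205:270,340:410],None,fx=5.5,fy=5.5,interpolation=2)]))
print("to nut",go([*cast(d,175,280,.06)[:2],.2]))
E
```

```text
((488.5, 283.5), (35.0, 35.0), 90.0)
nest [array([ 0.5309, -0.2717,  0.014 ]), array([ 0.5288, -0.3438,  0.014 ]), array([ 0.4569, -0.3399,  0.014 ]), array([ 0.4589, -0.2682,  0.014 ])] [ 0.4937749  -0.30591632  0.014     ]
nut [0.52   0.3295 0.06  ]
plateL [0.5657 0.0905 0.1   ]
plateR [ 0.558  -0.1339  0.1   ]
head [ 0.5861 -0.0815  0.077 ]
spare [0.5897 0.0366 0.077 ]
jarR [ 0.7352 -0.2669  0.09  ]
jarL [0.7279 0.2316 0.09  ]
to nut [-16.    -6.27   0.89]
```

View pics/t1.png

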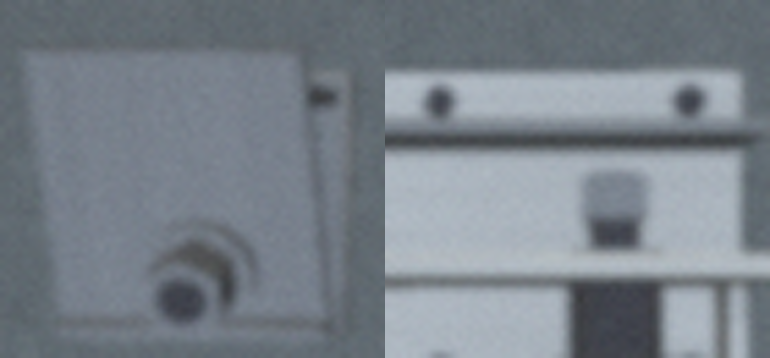

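The crop shows the nut against the lip on the tray's low (robot) side. The turning head lies in the gap behind the plate. I'm moving above the nut to look closer.

servo_tool --moves '[[[0, 0, 0.5], -5.7], [[0, 0, 0.5], -5.7], [[0, 0, 0.5], -5.7], [[-1, -0.8, 0], 0], [[-1, -0.8, 0], 0], [[-1, -0.8, 0], 0], [[-1, -0.8, 0], 0], [[-1, -0.8, 0], 0], [[-1, -0.8, 0], 0], [[-1, -0.8, 0], 0]]' --gripper 1

```text
time_s: 1.03
tool_pos: [0.3599, 0.4561, 0.1851]
ee_rot: [-0.0, 0.0, 1.0, -0.0]
force: [0.8, 0.6, -0.1]
gripper_width: 0.995
grasp_force: 0.0
```

servo_tool --moves '[[[-1, -0.8, 0], 0], [[-1, -0.8, 0], 0], [[-1, -0.8, 0], 0], [[-1, -0.8, 0], 0], [[-1, -0.8, 0], 0], [[-1, -0.8, 0], 0], [[-0.4, -0.3, 0], 0], [[0, 0, 0], 0], [[0, 0, 0], 0]]'

```text
time_s: 1.78
tool_pos: [0.5186, 0.3296, 0.1849]
ee_rot: [-0.0, 0.001, 1.0, 0.0]
force: [-0.4, 0.4, -0.1]
gripper_width: 1.002
grasp_force: 0.0
```

Run:
```python
from h import *
d=shot("wrist","pics/w1.png");print(tool().round(4),d["fx"],d["cx"],d["cy"])
```

```text
[[-1.000e+00  5.000e-04 -1.000e-03  5.179e-01]
 [ 5.000e-04  1.000e+00 -1.000e-04  3.301e-01]
 [ 1.000e-03 -1.000e-04 -1.000e+00  1.849e-01]
 [ 0.000e+00  0.000e+00  0.000e+00  1.000e+00]] 341.30319460785176 329.558783784182 230.71822194743268
```

View pics/w1.png

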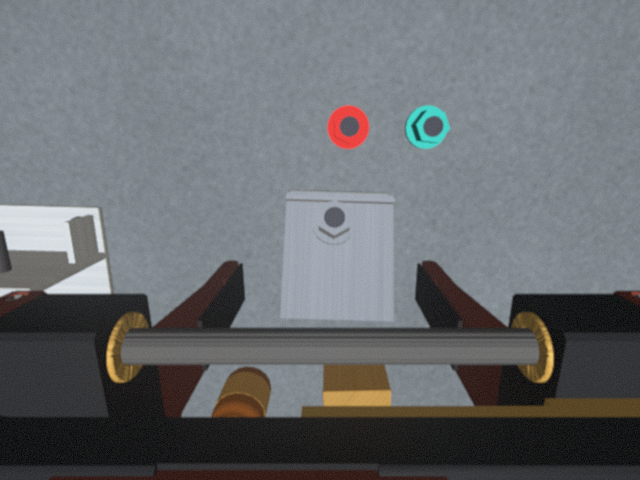

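The wrist view shows the nut's bore at (334,217) with a corner pointing along the slope, so its flats face ±y. The tray's lip runs from (287,193) to (394,195) and its high edge from (281,319) to (393,320).

Run:
```python
from h import *
d=shot("wrist");im=d["color"]
g=im[195:245,300:370].max(2)
c=[k for k in cv2.findContours((g<95).astype(np.uint8),0,1)[0] if cv2.contourArea(k)>60]
for k in c: print(cv2.minEnclosingCircle(k),cv2.contourArea(k),k.reshape(-1,2).min(0),k.reshape(-1,2).max(0))
hsv=im.max(2).astype(int)-im.min(2)
for a,b,z in [((287,193),(394,195),.036),((281,319),(393,320.5),.076)]:
    p,q=cast(d,*a,z),cast(d,*b,z);v=q-p;print(p.round(4),q.round(4),np.degrees(np.arctan2(-v[0],v[1])),((p+q)/2).round(4))
p=cast(d,334.5,217,.0636);print("bore",p)
E=d["E"];print(E[:3,3])
cv2.imwrite("pics/n1.png",cv2.resize(im[180:330,270:410],None,fx=4,fy=4,interpolation=2))
```

```text
[0.4934 0.2905 0.036 ] [0.4953 0.3886 0.036 ] -1.085646660496906 [0.4943 0.3396 0.036 ]
[0.5991 0.2867 0.076 ] [0.6006 0.3855 0.076 ] -0.8589165312598721 [0.5999 0.3361 0.076 ]
bore [0.50987516 0.33369655 0.0636    ]
[0.44776358 0.32952119 0.3474135 ]
```

View pics/n1.png

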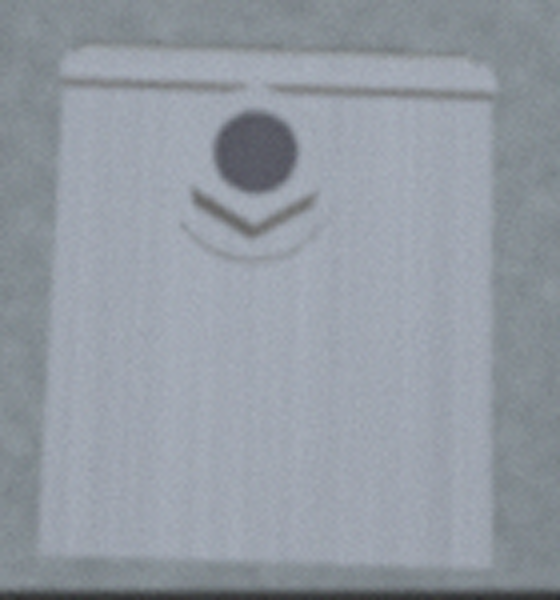

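servo_tool --moves '[[[0.18, 0.12, 0.8], 1.5], [[0, 0, 0.8], 0], [[0, 0, 0.8], 0], [[0, 0, 0.8], 0], [[0, 0, 0.8], 0], [[0, 0, 0.7], 0], [[0, 0, 0.5], 0], [[0, 0, 0.24], 0], [[0, 0, 0], 0], [[0, 0, 0], 0]]' --gripper 0

```text
time_s: 2.72
tool_pos: [0.5142, 0.3333, 0.0495]
ee_rot: [0.0, 0.013, 1.0, 0.0]
force: [-0.1, 0.7, -1.1]
gripper_width: 0.498
grasp_force: 0.0
```

servo_tool --moves '[[[0, 0, 0], 0], [[0, 0, 0], 0], [[0, 0, 0], 0], [[0, 0, 0], 0], [[0, 0, 0], 0], [[0, 0, 0], 0], [[0, 0, 0], 0]]' --gripper -1 --force 30

```text
time_s: 3.3
tool_pos: [0.5149, 0.333, 0.0501]
ee_rot: [0.001, 0.013, 1.0, 0.0]
force: [-1.1, 0.1, 6.9]
gripper_width: 0.305
grasp_force: 30.0
```

The nut is gripped: the opening is 26.8 mm, which matches 27 mm across flats. Next I lift it and carry it over to the nest.

servo_tool --moves '[[[0, 0, -0.6], 0], [[0, 0, -0.8], 0], [[0, 0, -0.9], 0], [[0, 0, -0.9], 0], [[0, -0.3, -0.9], 0], [[0, -0.7, -0.9], 0], [[0, -1, 0], 0], [[0, -1, 0], 0], [[0, -1, 0], 0], [[0, -1, 0], 0]]'

```text
time_s: 4.13
tool_pos: [0.5107, 0.2065, 0.1744]
ee_rot: [0.0, 0.013, 1.0, -0.0]
force: [-0.6, 0.7, -0.4]
gripper_width: 0.302
grasp_force: 30.0
```

servo_tool --moves '[[[0, -1, 0], 0], [[0, -1, 0], 0], [[0, -1, 0], 0], [[0, -1, 0], 0], [[0, -1, 0], 0], [[0, -1, 0], 0], [[0, -1, 0], 0], [[0, -1, 0], 0], [[0, -1, 0], 0], [[0, -1, 0], 0]]'

```text
time_s: 4.97
tool_pos: [0.504, -0.0435, 0.1742]
ee_rot: [-0.0, 0.013, 1.0, -0.0]
force: [-0.7, 0.5, -1.1]
gripper_width: 0.307
grasp_force: 30.0
```

servo_tool --moves '[[[0, -1, 0], 0], [[0, -1, 0], 0], [[0, -1, 0], 0], [[0, -1, 0], 0], [[0, -1, 0], 0], [[0, -1, 0], 0], [[0, -1, 0], 0], [[0, -1, 0], 0], [[0, -1, 0], 0], [[0, -0.7, 0], 0]]'

```text
time_s: 5.8
tool_pos: [0.4976, -0.2866, 0.1742]
ee_rot: [0.0, 0.014, 1.0, -0.0]
force: [0.1, 0.5, -1.3]
gripper_width: 0.304
grasp_force: 30.0
```

servo_tool --moves '[[[0, -0.4, 0], 0], [[0, -0.2, 0], 0], [[0, 0, 0], 0], [[0, 0, 0], 0]]'

```text
time_s: 6.13
tool_pos: [0.4974, -0.2989, 0.174]
ee_rot: [-0.0, 0.013, 1.0, 0.0]
force: [0.6, -0.2, -0.7]
gripper_width: 0.304
grasp_force: 30.0
```

Run:
```python
from h import *
d=shot("wrist","pics/w2.png");print(tool().round(4),manip.get_state()["gripper_width"])
```

```text
[[-9.997e-01  2.590e-02 -5.000e-04  4.974e-01]
 [ 2.590e-02  9.997e-01  6.000e-04 -2.986e-01]
 [ 6.000e-04  5.000e-04 -1.000e+00  1.740e-01]
 [ 0.000e+00  0.000e+00  0.000e+00  1.000e+00]] 0.30802247860000453
```

View pics/w2.png

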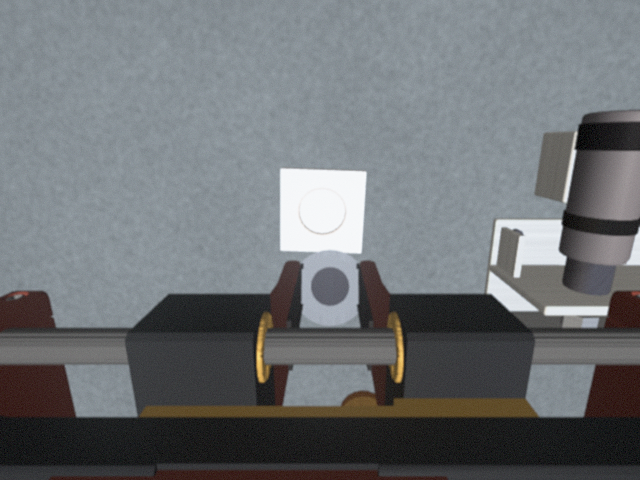

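The wrist view shows the pocket centred at about (322,211) and the held nut's bore at (330,286).

Run:
```python
from h import *
d=shot("wrist");im=d["color"]
m=(im.min(2)>200).astype(np.uint8);m[:,450:]=0
c=max(cv2.findContours(m,0,2)[0],key=cv2.contourArea);r=cv2.minAreaRect(c);print(r)
pk=cast(d,322.3,211.3,.014);print("nest",cast(d,*r[0],.014).round(4),"pocket rim",pk.round(4),"edges",[cast(d,u,211.3,.014).round(4) for u in(299,346)])
T=tool();b=cast(d,330,286.5,.1876)
print("bore rel tool mm",(T[:3,:3].T@(b-T[:3,3])*1000).round(1))
g=im[245:330,300:362].max(2).astype(np.uint8)
for k in cv2.findContours((g<115).astype(np.uint8),0,1)[0]:
    if cv2.contourArea(k)>300:(x,y),q=cv2.minEnclosingCircle(k);print(x+300,y+245,q)
h=cast(d,330,247,0);print(go([pk[0],pk[1],.05]))
```

```text
((321.2633056640625, 210.5095977783203), (85.48896026611328, 82.40009307861328), 2.0825655460357666)
nest [ 0.4913 -0.307   0.014 ] pocket rim [ 0.4921 -0.306   0.014 ] edges [array([ 0.4915, -0.3284,  0.014 ]), array([ 0.4927, -0.2832,  0.014 ])]
bore rel tool mm [  4.2  -0.5 -13.5]
329.6273250579834 286.3326187133789 17.939769744873047
[ 0.21 -0.31  4.96]
```

servo_tool --moves '[[[0.26, -0.16, 0.3], 0], [[0.26, -0.15, 0.8], 0], [[0, 0, 0.9], 0], [[0, 0, 0.9], 0], [[0, 0, 0.9], 0], [[0, 0, 0.8], 0], [[0, 0, 0.6], 0], [[0, 0, 0.3], 0], [[0, 0, 0], 0], [[0, 0, 0], 0]]'

```text
time_s: 7.07
tool_pos: [0.4842, -0.3068, 0.0366]
ee_rot: [-0.0, 0.013, 1.0, 0.0]
force: [0.4, -1.3, -1.1]
gripper_width: 0.302
grasp_force: 30.0
```

servo_tool --moves '[[[0, 0, 0.12], 0], [[0, 0, 0.12], 0], [[0, 0, 0.08], 0], [[0, 0, 0.04], 0], [[0, 0, 0], 0], [[0, 0, 0], 0]]'

```text
time_s: 7.57
tool_pos: [0.4845, -0.3071, 0.0278]
ee_rot: [0.0, 0.013, 1.0, -0.0]
force: [-0.7, 0.2, 0.1]
gripper_width: 0.307
grasp_force: 30.0
```

servo_tool --moves '[[[0, 0.03, 0.03], 0], [[0, 0, 0.03], 0], [[0, 0, 0], 0], [[0, 0, 0], 0]]'

```text
time_s: 7.9
tool_pos: [0.4846, -0.3063, 0.0264]
ee_rot: [0.0, 0.013, 1.0, -0.0]
force: [0.2, -0.1, 0.5]
gripper_width: 0.304
grasp_force: 30.0
```

servo_tool --moves '[[[0, 0, 0.04], 0], [[0, 0, 0.04], 0], [[0, 0, 0.04], 0], [[0, 0, 0.04], 0], [[0, 0, 0], 0], [[0, 0, 0], 0]]' --force 8

```text
time_s: 8.4
tool_pos: [0.4862, -0.3067, 0.0233]
ee_rot: [0.002, 0.013, 1.0, -0.001]
force: [3.1, 3.2, 7.3]
gripper_width: 0.303
grasp_force: 8.0
```

Contact with the pocket floor is made at 7 N. Releasing.

servo_tool --moves '[[[0, 0, 0], 0], [[0, 0, 0], 0], [[0, 0, 0], 0], [[0, 0, 0], 0], [[0, 0, 0], 0], [[0, 0, -0.5], 0], [[0, 0, -0.9], 0], [[0, 0, -0.9], 0], [[0, 0, -0.9], 0], [[0, 0, -0.9], 0]]' --gripper 0.4

```text
time_s: 9.23
tool_pos: [0.4842, -0.3062, 0.1264]
ee_rot: [0.0, 0.013, 1.0, -0.0]
force: [0.3, -0.6, -0.5]
gripper_width: 0.701
grasp_force: 0.0
```

servo_tool --moves '[[[-0.6, 0, -0.8], 0], [[-0.6, 0, -0.6], 0], [[0, 0, 0], 0], [[0, 0, 0], 0]]'

```text
time_s: 9.57
tool_pos: [0.5148, -0.3072, 0.1607]
ee_rot: [0.001, 0.013, 1.0, -0.001]
force: [-0.7, 0.2, -0.9]
gripper_width: 0.697
grasp_force: 0.0
```

Run:
```python
from h import *
d=shot("wrist");im=d["color"];e=shot("scene")["color"]
cv2.imwrite("pics/w3.png",np.hstack([cv2.resize(im[140:320,240:430],None,fx=2.1,fy=2.1,interpolation=2),cv2.resize(e[205:255,140:193],(400,378),interpolation=2)]))
print(tool()[:3,3])
```

```text
[ 0.51287729 -0.30640856  0.15864462]
```

View pics/w3.png

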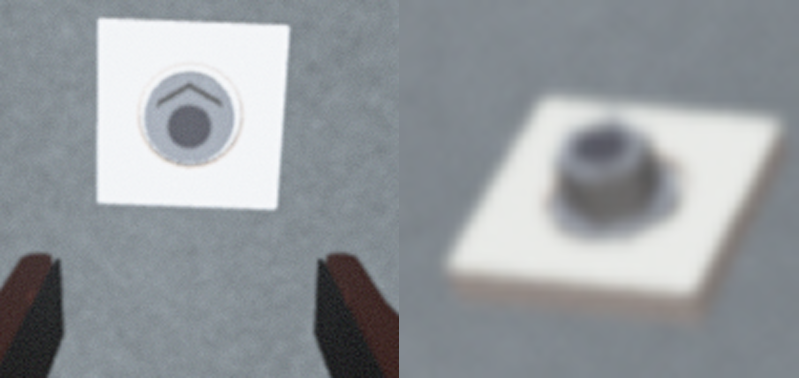

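The nut sits in the pocket with an even gap all round, at about (190,118) in the left half, and the scene view shows it upright. I'm moving above the turning bolt.

servo_tool --moves '[[[0, 0.5, -0.4], 0.5], [[-0.2, 0.9, -0.4], 0], [[-0.3, 1, 0], 0], [[-0.3, 1, 0], 0], [[-0.3, 1, 0], 0], [[-0.3, 1, 0], 0], [[-0.3, 1, 0], 0], [[-0.3, 1, 0], 0], [[-0.3, 0.9, 0], 0], [[-0.3, 0.5, 0], 0]]' --gripper 0.2

```text
time_s: 10.5
tool_pos: [0.5855, -0.0874, 0.178]
ee_rot: [-0.002, 0.017, 1.0, 0.0]
force: [-0.3, -0.7, -0.4]
gripper_width: 0.597
grasp_force: 0.0
```

servo_tool --moves '[[[-0.1, 0.2, 0], 0], [[0, 0, 0], 0], [[0, 0, 0], 0]]'

```text
time_s: 10.75
tool_pos: [0.5891, -0.0852, 0.1791]
ee_rot: [-0.001, 0.018, 1.0, -0.0]
force: [-0.1, 0.9, -0.1]
gripper_width: 0.596
grasp_force: 0.0
```

Run:
```python
from h import *
d=shot("wrist","pics/w4.png");print(tool().round(4))
```

```text
[[-9.994e-01  3.580e-02 -1.100e-03  5.890e-01]
 [ 3.580e-02  9.994e-01 -2.000e-04 -8.550e-02]
 [ 1.100e-03 -2.000e-04 -1.000e+00  1.792e-01]
 [ 0.000e+00  0.000e+00  0.000e+00  1.000e+00]]
```

View pics/w4.png

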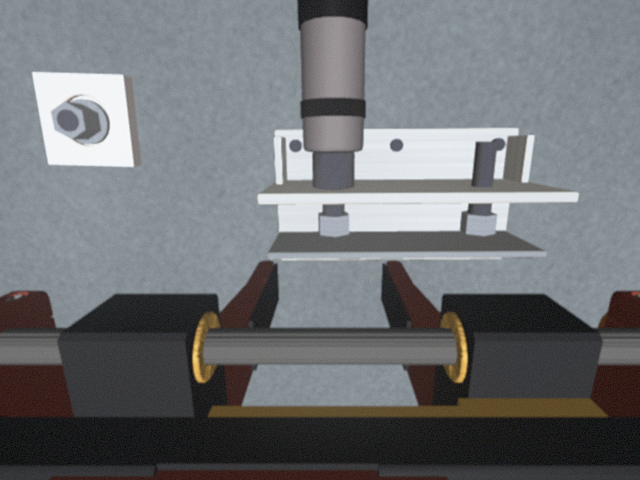

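The wrist view shows the turning head at about (334,224). The plate's top edge runs at rows 194–203 and the strip's top at rows 253–258, with the head free between them.

Run:
```python
from h import *
d=shot("wrist")
P=lambda u,v,z:cast(d,u,v,z).round(4)
a,b=P(259,198.5,.1),P(577,197,.1);v=b-a;print("plate",a,b,np.degrees(np.arctan2(-v[0],v[1])),np.linalg.norm(v))
a2,b2=P(269,256,.076),P(545,253.5,.076);v=b2-a2;print("strip",a2,b2,np.degrees(np.arctan2(-v[0],v[1])),np.linalg.norm(v))
print("head",P(334,224,.077),"spare",P(481,224,.077))
m=(a+b)/2;n=(a2+b2)/2;th=np.radians(-2);X=np.array([np.cos(th),np.sin(th),0]);Y=np.array([-X[1],X[0],0])
for o in (m+26*X/1000,n-25*X/1000): print("head from",(o-.06*Y).round(4))
```

```text
plate [ 0.5564 -0.1355  0.1   ] [0.5634 0.0914 0.1   ] -1.7670484282508117 0.22700795140258853
strip [ 0.6079 -0.1366  0.076 ] [0.6138 0.0895 0.076 ] -1.494774002805036 0.2261769661128206
head [ 0.5826 -0.0824  0.077 ] spare [0.5867 0.0347 0.077 ]
head from [ 0.5838 -0.0829  0.1   ]
head from [ 0.5838 -0.0826  0.076 ]
```

servo_tool --moves '[[[0.2, 0.11, 0.3], -0.2], [[0, 0, 0.7], 0], [[0, 0, 0.8], 0], [[0, 0, 0.5], 0], [[0, 0, 0.2], 0], [[0, 0, 0], 0], [[0, 0, 0], 0]]'

```text
time_s: 11.43
tool_pos: [0.5848, -0.0819, 0.1172]
ee_rot: [-0.0, 0.016, 1.0, 0.0]
force: [0.8, -0.1, 0.2]
gripper_width: 0.596
grasp_force: 0.0
```

Run:
```python
from h import *
d=shot("wrist","pics/w5.png");print(go([.584,-.0826,.046]),tool()[:3,3])
```

```text
[ 0.05 -0.03  2.87] [ 0.58522221 -0.08185198  0.11776174]
```

View pics/w5.png

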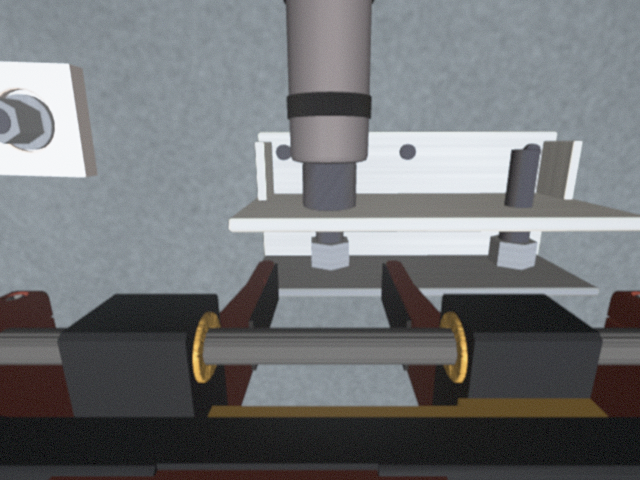

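The fingers (columns 271 and 388) straddle the head at (330,252), clear of the plate and strip. I'm going down and gripping.

servo_tool --moves '[[[0.04, -0.03, 0.5], 0], [[0, 0, 0.6], 0], [[0, 0, 0.6], 0], [[0, 0, 0.6], 0], [[0, 0, 0.4], 0], [[0, 0, 0.15], 0], [[0, 0, 0], 0]]'

```text
time_s: 12.07
tool_pos: [0.5832, -0.0823, 0.045]
ee_rot: [-0.001, 0.016, 1.0, 0.0]
force: [-0.2, 0.7, 0.4]
gripper_width: 0.603
grasp_force: 0.0
```

servo_tool --moves '[[[0, 0, 0], 0], [[0, 0, 0], 0], [[0, 0, 0], 0], [[0, 0, 0], 0], [[0, 0, 0], 0], [[0, 0, 0], 0], [[0, 0, 0], 0], [[0, 0, 0], 0], [[0, 0, 0], 0]]' --gripper -1 --force 40

```text
time_s: 12.82
tool_pos: [0.5841, -0.0821, 0.0464]
ee_rot: [0.0, 0.016, 1.0, 0.0]
force: [0.3, 2.3, 5.5]
gripper_width: 0.27
grasp_force: 40.0
```

servo_tool --moves '[[[0, 0, 0], 0], [[0, 0, 0], 0], [[0, 0, 0], 0], [[0, 0, 0], 0], [[0, 0, 0], 0], [[0, 0, 0], 0], [[0, 0, 0], 0], [[0, 0, 0], 0], [[0, 0, 0], 0], [[0, 0, 0], 0]]'

```text
time_s: 13.65
tool_pos: [0.5841, -0.0821, 0.0465]
ee_rot: [0.0, 0.016, 1.0, 0.0]
force: [-1.4, 3.9, 6.4]
gripper_width: 0.27
grasp_force: 40.0
```

Run:
```python
from h import *
s=manip.get_state();print({k:np.round(s[k],3) for k in("time_s","force","wrist_torque","gripper_width","grasp_force")})
if s["grasp_force"]>35 and .25<s["gripper_width"]<.3: print(manip.sign_off())
```

```text
{'time_s': np.float64(13.65), 'force': array([-1.401,  3.922,  6.442]), 'wrist_torque': array([0.706, 0.086, 0.052]), 'gripper_width': np.float64(0.27), 'grasp_force': np.float64(40.001)}
the job is handed in; nothing more can be done
None
```

The nut is in the nest pocket, hexagon up and released, and the turning bolt's head is held on its flats at 40 N; the grip held steady for about 0.8 s, though I had no direct reading of the bolt's angle, and I handed in at 13.7 s.

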